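Drift the stop plate into line and fit its dowel bolt

ROBOT

A 7-joint arm with a two-finger parallel gripper is mounted at the origin on a cart in front of the work surface, level with it; the furniture and walls round the work are solid. World frame = base frame: x ahead of the robot, y to its left, z up, the work surface at z = 0. Lengths are in m, angles in rad, forces in N, time in s.
With the tool pointing down it reaches from about 0.4 to 0.85 m from the base axis. Payload 10.4 kg.
Tool frame: the origin (TCP) lies at the very end of the fingers, on their centre line; the grasp point (between the pads) lies r.tcp_to_grasp behind it (r.tcp_to_grasp is the distance from the TCP to the grasp point, in m); z points along the fingers, y is the line along which they close (so a half turn about z gives the same grasp; the last joint's range is limited). The gripper opens to 87 mm and grips with 3 to 60 N. Pads are 19 mm wide; open, the fingers measure 117 mm over their backs; the gripper's body (75 mm by 190 mm) begins 51 mm behind the grasp point.
Start: joints at [1.203, 0.332, -0.065, 1.46, 0.022, 1.35, -0.088], TCP at [0.211, -0.588, 0.223] pointing down, gripper open.
Joint ranges: [-2.6, 2.6], [-0.5, 2.12], [-1.47, 1.34], [0.16, 2.42], [-1.27, 4.41], [0.06, 2.06], [-2.6, 2.6]. Speed limits (rad/s): [2.22, 2.22, 2.79, 2.79, 3.14, 3.14, 3.14].

INTERFACE

Orientations are given as a unit quaternion [x, y, z, w].
In Python, from bench import monitor, cams, ticket, r gives the robot as it stands.
- The arm moves only by the shell command python3 -m crank 'ROWS' [OPENING] [FORCE]. ROWS is a JSON object whose one key "steps" holds a list of rows, each a list of 2 entries, a list of its own where there are three numbers: the shift along the world's x, y, z in units of 25 mm (1.0 is 25 mm), then the turn, a rotation vector about the world's x, y, z in units of 5 degrees (1.0 is 5 degrees). In form: {"steps": [[[x, y, z], [ax, ay, az]], ...]}. A call has 1 to 10 rows; each row shifts and turns the commanded pose from where the row before left it; what a row does not reach is not made up. A row lasts 1/12 s, in which the tool goes at most 41.7 mm and 7.16 degrees, less where a joint would pass 70% of its speed; a pose out of reach is approached as far as the arm can. A call is refused whole if a number of a shift passes 1 or a number of a turn 1, either way. A call with a gripper value outside its range is refused whole. OPENING is the finger opening in mm, from 0 to 87, set as the call begins (- or left out, the last holds). The fingers move at their own pace and stop on an object; FORCE is the grip in N (left out, the last holds). Time passes only in rows, so rows that do not move let the fingers close. It gives the time, the measured TCP pose, the force, the opening and the grip force at its end, in the units of the state.
- monitor.read_state(): the state, without advancing time (a new reading comes with each control period).
- cams.camera(name): name is "side" or "top" or "wrist"; returns a dict with "pixels" (480x640x3 uint8, blue, green, red), "z_map" (480x640 float32, m along the optical axis (not along the pixel's ray), 0 where there is no reading), "vfov" (degrees; the focal length in pixels is half the picture's height over the tangent of half this angle, whatever the lens; pixels are square), "cx", "cy" (the principal point, pixels), "T" (4x4, takes a point from camera to world coordinates). Camera axes: x right, y up, looking along -z (the intrinsics and any distortion apply to the point x, -y, -z); pixel columns grow to the right and rows downward; lengths in m; the calibration is good to about 2 mm. A picture is of the moment at which its call begins.
- ticket.close_job(): hands the job in; it is judged then, once.
The state is a dict: "time": time; "joint_positions": joint angles; "joint_vel": joint speeds; "joint_torque": joint torques, N m; "ee_pos": TCP position; "eef_rot": TCP orientation; "ft_force": force on the tool from outside, world axes, zero at the start; "torque": the same for the moment, N m; "width": finger opening in m; "grip_force": force on a finger pad.
Only numpy, scipy, OpenCV 4.12 (cv2) and the standard library are available. Lean on these libraries where they do the work, as an engineer would, in place of code of your own. Each camera call takes 0.05 s, during which the arm holds its last target. There are 200 camera calls.

TASK

The dark steel stop plate on the riser block has swung out of line with the hole of the brass nut below it. Take the red-handled tapered drift and work it down through the plate's open hole into the nut until you feel its shoulder seat on the nut, and hold it there for a moment with about 15 N (never force it); then hang the drift back in its rack hole and put the dowel bolt in instead, gently, its flange fully down on the plate. Move the plate with the drift only, never with the gripper, and leave the other parts lying around alone.

Things in the scene. Friction and masses are not known exactly. Their poses are not given: they have to be found in the camera images.
- riser: Aluminium riser block, 160 x 60 x 62 mm, fixed; origin under its centre, x along its length. The stop plate lies on it. In a 30 mm wide slot across it, 55 mm from the centre towards -x, is a brass nut (29 x 44 x 40 mm, fixed fast) with an upright smooth through hole of 14 mm diameter; the drift's shoulder seats on its mouth.
- slot_mid (a point): Middle of the cross slot, on the riser's top face (62 mm high); axes as the riser's, slot along y. The mouth of the nut's hole lies at this x, but from -2.5 to +2.5 mm from this point along y and from 0 to 12 mm below it: its true place is not reported and must be found by feel.
- stop_plate (a joint): Angle of the stop plate (rad, positive anticlockwise from above) on its pivot screw, which stands 55 mm from the riser's centre towards +x; 0 = parallel to the riser. It turns stiffly (about 0.2 N m: 1.8 N at the open hole), stays where it is left, and cannot lift.
- plate_hole (a point): Centre of the mouth of the open hole (16 mm diameter, through) in the dark steel stop plate (150 x 46 x 10 mm), on the plate's top face 72 mm above the table, 110 mm from the pivot; moves with the plate. At the start it is 5.5 to 6.5 mm from slot_mid towards the riser's -y; a bolt passes only when it lies over the nut's hole.
- drift: Tapered steel drift, upright, round, 115 mm long, about 120 g; origin at its tip, z up along it. Tip 3 mm in diameter, even taper to 13 mm at 34 mm up, parallel to 39 mm, 45 degree shoulder to 15 mm at 40 mm, parallel to 64 mm; collar of 26 mm from 64 to 69 mm, red handle of 16 mm from 69 to 115 mm. Hangs by its collar in either of the two rack holes.
- drift_collar (a point): Centre of the underside of the drift's collar, 64 mm above its tip. With the drift seated in the nut it is still 2 to 15 mm above the plate.
- bolt: Dark dowel bolt, upright, round, 73 mm long, about 100 g; origin at its foot, z up along it. Smooth 13 mm shank, 40 mm long, its foot tapered over 3 mm to 9 mm; flange of 26 mm diameter from 40 to 45 mm; knurled head of 18 mm diameter from 45 to 73 mm. Hangs by its flange in the other rack hole. Pushed in, not turned.
- bolt_shoulder (a point): Centre of the underside of the bolt's flange, 40 mm above its foot.
- rack: Blue rack, 120 x 50 x 72 mm, fixed to the table; origin at the centre of its underside, x along its length. Two through holes of 17 mm diameter in its 12 mm thick top, at x = -30 and +30 mm; clear space of 55 mm below the top.
- rack_a (a point): Mouth of the rack's hole at x = -30 mm, on its top face (72 mm high).
- rack_b (a point): Mouth of the rack's hole at x = +30 mm, on its top face.
- flange_part: Bystander: grey turned flange, 68 x 68 x 27 mm, loose behind the riser; origin under its centre.
- housing_part: Bystander: grey cast housing, 64 x 88 x 36 mm, loose at the right behind the rack; origin under its centre.
- marker_pen: Bystander: white and black marker pen, 135 mm long, 17 mm thick, loose on the left in front; origin under its centre.
There are look-alikes about, which are no part of the job. Of the things that look like the riser, the larger one is meant.

How it is judged:
By the outcome, as a careful person would: the job done as asked, in the order asked, and still so for the second after the job is handed in, with the robot touching nothing.
It also fails if it takes over 72 s, if anything falls off the work surface, if the arm or the gripper's body presses on something with over 40 N, if the wrist force passes 120 N, or if a joint passes its speed limit or range.

## Working session

There is one attempt and no reset: what is moved stays moved. The work goes in short steps, Python scripts to look and compute and a shell command to move; the robot and the scene stay as the last step left them, time stands still between calls to the robot, and variables do not carry over. Pictures are saved under pics/ and viewed, at most 10 in all, crops included, and the job is handed in when it is done.

```bash
ls; mkdir -p pics; cat > h.py <<'E'
import numpy as np, cv2
from bench import monitor, cams, ticket, r
def shot(n,tag):
    d=cams.camera(n); cv2.imwrite(f'pics/{tag}.png',d['pixels'])
    np.savez(f'pics/{tag}.npz',**{k:d[k] for k in d if isinstance(d[k],(np.ndarray,float,int))}); return d
def load(tag): return dict(np.load(f'pics/{tag}.npz'))
def cloud(d):
    f=240/np.tan(np.radians(float(d['vfov']))/2); v,u=np.mgrid[:480,:640]; z=d['z_map']
    P=np.stack([(u-d['cx'])/f*z,-(v-d['cy'])/f*z,-z],-1)
    return P@d['T'][:3,:3].T+d['T'][:3,3]
def ray(d,u,v,h):
    f=240/np.tan(np.radians(float(d['vfov']))/2)
    q=d['T'][:3,:3]@np.array([(u-d['cx'])/f,-(v-d['cy'])/f,-1]); o=d['T'][:3,3]
    return o+q*(h-o[2])/q[2]
E
python3 - <<'E'
from h import *
s=monitor.read_state(); print(s, r.tcp_to_grasp)
for n in('top','side','wrist'):
    d=shot(n,n+'0'); print(n,d.keys(),d['vfov'],d['cx'],d['cy'],d['T'].round(3).tolist())
E
```

```text
pics
{'time': 0.0, 'joint_positions': array([ 1.20341615,  0.33287299, -0.06472757,  1.46093851,  0.02159638,
        1.34992034, -0.08852365]), 'joint_vel': array([ 0.00112608,  0.00038935, -0.00025859,  0.00192074,  0.0003781 ,
       -0.00019296, -0.00096472]), 'joint_torque': array([-6.31694493e-04, -6.23238516e+01,  2.45758990e-02, -3.89898670e+01,
       -6.13747467e-02,  3.94173351e-02,  1.39974973e-04]), 'ee_pos': array([ 0.21112065, -0.58784305,  0.22175466]), 'eef_rot': array([ 9.85175402e-01,  1.71548556e-01, -1.51014458e-04, -7.05850123e-04]), 'ft_force': array([ 0.2467093 ,  0.01539724, -0.35980887]), 'torque': array([ 0.0102013 , -0.01180873,  0.01365246]), 'grip_force': 0.0, 'width': 0.0871738313524814} 0.0187
top dict_keys(['pixels', 'z_map', 'vfov', 'cx', 'cy', 'T']) 47.1002975593903 321.0929641170744 237.48737345631332 [[0.008, 0.996, -0.089, 0.515], [-1.0, 0.009, 0.013, -0.116], [0.013, 0.089, 0.996, 1.193], [0.0, 0.0, 0.0, 1.0]]
side dict_keys(['pixels', 'z_map', 'vfov', 'cx', 'cy', 'T']) 55.65379837750174 317.461062846395 244.1945666771568 [[0.976, 0.11, -0.187, 0.408], [-0.216, 0.439, -0.872, -1.036], [-0.014, 0.892, 0.453, 0.538], [0.0, 0.0, 0.0, 1.0]]
wrist dict_keys(['pixels', 'z_map', 'vfov', 'cx', 'cy', 'T']) 60.193067301214725 316.4365661097227 230.96160599304187 [[0.339, 0.905, 0.257, 0.28], [-0.941, 0.326, 0.091, -0.563], [-0.002, -0.273, 0.962, 0.384], [0.0, 0.0, 0.0, 1.0]]
```

View pics/top0.png

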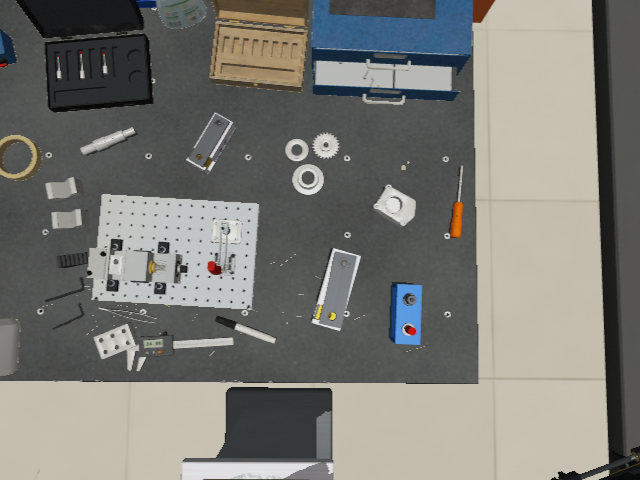

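View pics/side0.png

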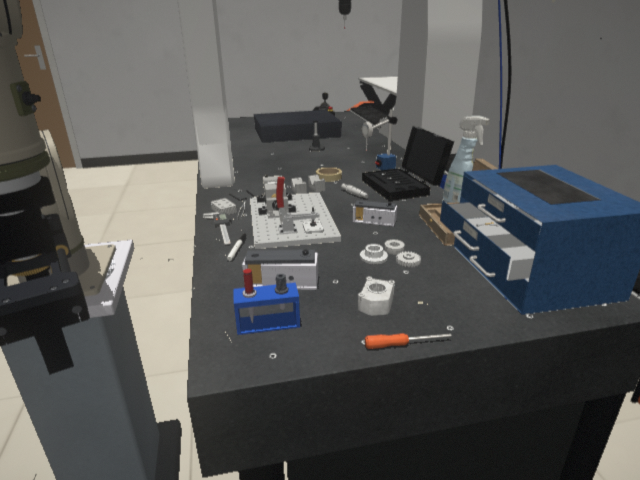

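The top view shows the riser at about (337,290) with brass at its lower end, near (318,311). The rack is at (406,313), with the drift's red handle at (410,331) and the bolt at (409,299).

```bash
python3 - <<'E'
from h import *
d=load('top0'); P=cloud(d); im=d['pixels']
c=cv2.resize(im[240:355,300:435],None,fx=5.5,fy=5.2,interpolation=cv2.INTER_CUBIC); cv2.imwrite('pics/crop0.png',c)
hsv=cv2.cvtColor(im,cv2.COLOR_BGR2HSV); win=np.zeros((480,640),bool); win[240:355,300:435]=1
red=win&((hsv[...,0]<8)|(hsv[...,0]>172))&(hsv[...,1]>150); blue=win&(abs(hsv[...,0]-108)<10)&(hsv[...,1]>120)
for n,m in(('red',red),('blue',blue)):
    q=P[m]; print(n,m.sum(),q.mean(0).round(4),np.percentile(q[:,2],[5,50,95]).round(3)); 
q=P[blue&(abs(P[...,2]-.072)<.008)]; print(cv2.minAreaRect((q[:,:2]*1000).astype(np.float32)))
w2=win.copy(); w2[:,370:]=0
for lo,hi in((.055,.067),(.067,.08),(.055,.08)):
    q=P[w2&(P[...,2]>lo)&(P[...,2]<hi)]; print(lo,len(q),np.median(q[:,2]),cv2.minAreaRect((q[:,:2]*1000).astype(np.float32)))
w3=win.copy(); w3[:,:385]=0; w3[320:]=0
q=P[w3&(P[...,2]>.09)]; print('bolt',len(q),q.mean(0),q[:,2].max())
br=w2&(abs(hsv[...,0]-25)<8)&(hsv[...,1]>120)
print('brass',br.sum()); n,l,s,ce=cv2.connectedComponentsWithStats(br.astype(np.uint8)); print([(s[i].tolist(),ce[i].round(1).tolist(),np.median(P[l==i],0).round(4).tolist()) for i in range(1,n)])
E
```

```text
red 66 [ 0.4336 -0.3045  0.1157] [0.092 0.122 0.126]
blue 262 [ 0.4635 -0.29    0.0197] [-0.001  0.005  0.072]
((460.3041076660156, -320.91461181640625), (93.40038299560547, 48.41542053222656), 24.46791648864746)
0.055 580 0.061639236491285776 ((511.9515380859375, -163.1015167236328), (60.13790512084961, 159.78707885742188), 74.19241333007812)
0.067 1601 0.07189115480339847 ((512.1251831054688, -162.68455505371094), (53.187496185302734, 150.19943237304688), 77.72111511230469)
0.055 2181 0.07091281202624189 ((511.9515380859375, -163.1015167236328), (60.13790512084961, 159.78707885742188), 74.19241333007812)
bolt 98 [ 0.49746913 -0.26952274  0.32584271] 1.1928212700797558
brass 83
[([316, 305, 6, 14, 46], [318.5, 311.6], [0.4644, -0.1277, 0.0549]), ([329, 312, 7, 8, 37], [332.4, 315.9], [0.4564, -0.1545, 0.0553])]
```

View pics/crop0.png

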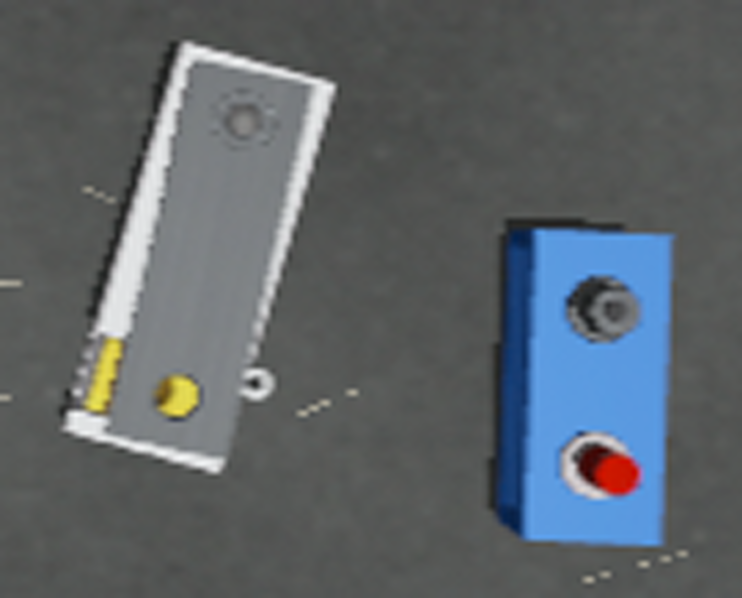

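The crop shows the plate's open hole with brass below it at crop (177,396), the pivot at (243,120), the bolt at (604,310) and the drift at (605,467). The riser is turned about -15.8°, and its hole agrees with the brass blob I measured. I'll move over the work now for a closer look with the wrist camera.

```bash
python3 -m crank '{"steps":[[[0.6,1,0],[0,0,0]],[[0.6,1,0],[0,0,0]],[[0.6,1,0],[0,0,0]],[[0.6,1,0],[0,0,0]],[[0.6,1,0],[0,0,0]],[[0.6,1,0],[0,0,0]],[[0.6,1,0],[0,0,0]],[[0.6,1,0],[0,0,0]],[[0.6,1,0],[0,0,0]],[[0.6,1,0],[0,0,0]]]}' 45
python3 -m crank '{"steps":[[[0.5,1,0],[0,0,0]],[[0.5,1,0],[0,0,0]],[[0.5,0.5,0],[0,0,0]],[[0,0,0],[0,0,0]],[[0,0,0],[0,0,0]]]}'
python3 - <<'E'
from h import *
d=shot('wrist','w1'); print(monitor.read_state()['ee_pos'],d['T'][:3,3])
E
```

```text
time: 0.98
ee_pos: [0.3617, -0.3368, 0.2225]
eef_rot: [0.985, 0.172, -0.0, 0.0]
ft_force: [-0.1, -0.7, 0.6]
width: 0.0455
grip_force: 0.0
time: 1.4
ee_pos: [0.3991, -0.2751, 0.2225]
eef_rot: [0.985, 0.173, -0.0, 0.0]
ft_force: [-0.1, -0.7, 0.4]
width: 0.0449
grip_force: 0.0
[ 0.39838891 -0.27611433  0.22241245] [ 0.46760296 -0.24963396  0.38433428]
```

View pics/w1.png

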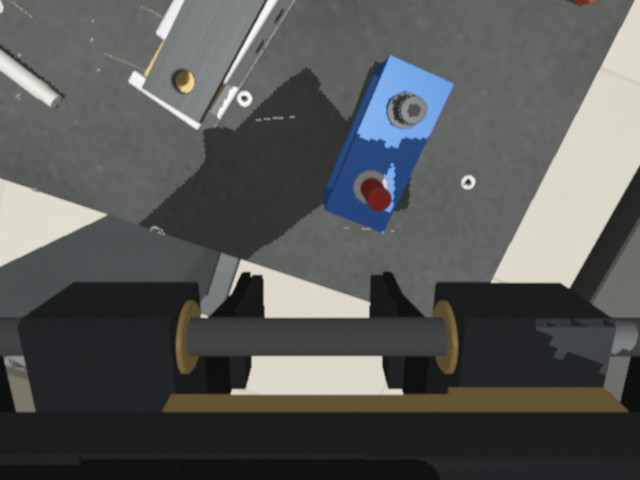

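The wrist view shows the plate hole at about (184,80), the rack corners at (392,56), (453,84), (384,232) and (325,210), the drift top at (379,197) and the bolt top at (411,107). I'll measure these properly.

```bash
python3 - <<'E'
from h import *
for tag in('w1','top0'):
    d=load(tag);P=cloud(d);im=d['pixels'];hsv=cv2.cvtColor(im,cv2.COLOR_BGR2HSV)
    win=np.zeros((480,640),bool)
    if tag=='w1': win[0:245,130:480]=1
    else: win[240:355,300:435]=1
    H,S,V=[hsv[...,i].astype(int) for i in range(3)]
    bl=win&(abs(H-108)<12)&(S>100)&(abs(P[...,2]-.072)<.01)
    n,l,s,ce=cv2.connectedComponentsWithStats(cv2.morphologyEx(bl.astype(np.uint8),cv2.MORPH_CLOSE,np.ones((5,5))))
    i=1+s[1:,4].argmax(); pts=np.argwhere(l==i)[:,::-1]
    W=np.array([ray(d,u,v,.072)[:2]*1000 for u,v in pts],np.float32); print(tag,'rack',cv2.minAreaRect(W))
    red=win&((H<8)|(H>172))&(S>150)&(V>60)
    m=red&(abs(P[...,2]-.123)<.005)
    if m.sum(): v,u=np.nonzero(m); print(' drift top',m.sum(),cv2.minEnclosingCircle(np.array([ray(d,a,b,.123)[:2]*1000 for a,b in zip(u,v)],np.float32)), P[m].mean(0))
    m=win&(abs(P[...,2]-.105)<.004)&(S<80); 
    if m.sum(): v,u=np.nonzero(m); print(' bolt top',m.sum(),P[m].mean(0),cv2.minEnclosingCircle(np.array([ray(d,a,b,.105)[:2]*1000 for a,b in zip(u,v)],np.float32)))
    br=win&(abs(H-23)<9)&(S>110)
    n,l,s,ce=cv2.connectedComponentsWithStats(br.astype(np.uint8))
    for i in range(1,n):
        if s[i,4]>15: print(' brass',s[i],ce[i].round(1),np.median(P[l==i],0).round(4),ray(d,*ce[i],.072).round(4))
    # plate hole: pixels below plate top by depth inside plate
    m=win&(P[...,2]<.066)&(np.hypot(P[...,0]-.457,P[...,1]+.154)<.016)
    q=win&(abs(P[...,2]-.072)<.003)&(np.hypot(P[...,0]-.457,P[...,1]+.154)<.03)
    v,u=np.nonzero(m|br&(np.hypot(P[...,0]-.457,P[...,1]+.154)<.016)); A=np.array([ray(d,a,b,.072)[:2]*1000 for a,b in zip(u,v)],np.float32); print(' hole',len(A),cv2.minEnclosingCircle(A),A.mean(0),'plate z',np.median(P[q][:,2]))
E
python3 - <<'E'
import cv2
im=cv2.imread('pics/w1.png'); cv2.imwrite('pics/w1c.png',cv2.resize(im[30:240,130:470],None,fx=2.3,fy=2.3))
E
```

```text
w1 rack ((461.48773193359375, -306.1162109375), (50.96335983276367, 119.82769012451172), 87.55316162109375)
 drift top 398 ((431.942626953125, -304.3877868652344), 7.908268928527832) [ 0.4316345  -0.30476716  0.12262967]
 bolt top 625 [ 0.49087352 -0.30729712  0.10440344] ((463.1160888671875, -304.120849609375), 36.652244567871094)
 brass [176  72  14  20 191] [182.5  79.8] [ 0.4555 -0.1381  0.0325] [ 0.4568 -0.1522  0.072 ]
 hole 402 ((457.95196533203125, -164.74630737304688), 18.83517837524414) [ 455.48114 -164.33282] plate z 0.07162515439764022
top0 rack ((462.65911865234375, -308.00897216796875), (51.29998779296875, 119.93549346923828), 87.75548553466797)
 drift top 43 ((433.0111083984375, -305.5990905761719), 7.058770179748535) [ 0.43269706 -0.30608174  0.12295079]
 bolt top 58 [ 0.49249942 -0.30890251  0.1048198 ] ((492.34405517578125, -308.1859436035156), 9.017462730407715)
 brass [316 305   6  14  49] [318.6 311.7] [ 0.4643 -0.1277  0.0549] [ 0.4657 -0.1268  0.072 ]
 brass [328 312   8   8  48] [331.8 315.6] [ 0.4565 -0.1543  0.0549] [ 0.4582 -0.1533  0.072 ]
 hole 50 ((457.8052978515625, -153.44635009765625), 7.880003929138184) [ 457.9336  -153.56604] plate z 0.07188569940460421
```

View pics/w1c.png

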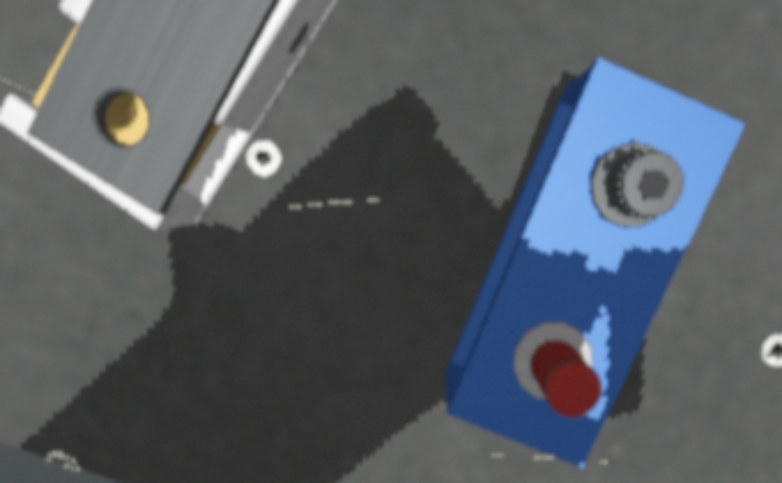

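The two cameras agree to within 2 mm. The drift is at about (432.3,-305.2) mm, the bolt at (491.7,-308.2), the plate hole at (457.3,-153) and slot_mid at (459,-148). On the way to the drift I'll turn the gripper by -36°, so that it closes along the riser's y.

```bash
python3 -m crank '{"steps":[[[0.3,-0.3,0],[0,0,-1]],[[0.3,-0.3,0],[0,0,-1]],[[0.3,-0.3,0],[0,0,-1]],[[0.3,-0.26,0],[0,0,-1]],[[0.16,0,0],[0,0,-1]],[[0,0,-0.8],[0,0,-1]],[[0,0,-0.8],[0,0,-1]],[[0,0,-0.8],[0,0,-0.2]],[[0,0,-0.8],[0,0,0]],[[0,0,0],[0,0,0]]]}' 45
python3 -m crank '{"steps":[[[0,0,-0.8],[0,0,0]],[[0,0,-0.8],[0,0,0]],[[0,0,-0.5],[0,0,0]],[[0,0,-0.2],[0,0,0]],[[0,0,0],[0,0,0]],[[0,0,0],[0,0,0]]]}'
python3 - <<'E'
from h import *
s=monitor.read_state(); print(s['ee_pos'],s['joint_positions'].round(2))
E
```

```text
time: 2.28
ee_pos: [0.4298, -0.3049, 0.1386]
eef_rot: [0.99, -0.142, -0.003, -0.001]
ft_force: [-1.4, -0.6, -0.3]
width: 0.0447
grip_force: 0.0
time: 2.78
ee_pos: [0.433, -0.3054, 0.0861]
eef_rot: [0.99, -0.142, 0.0, 0.0]
ft_force: [0.0, 0.1, -0.6]
width: 0.0451
grip_force: 0.0
[ 0.43295862 -0.30541605  0.08609454] [ 0.79  0.26 -0.3   1.86  0.09  1.03 -1.4 ]
```

```bash
python3 -m crank '{"steps":[[[0,0,0],[0,0,0]],[[0,0,0],[0,0,0]],[[0,0,0],[0,0,0]],[[0,0,0],[0,0,0]],[[0,0,0],[0,0,0]],[[0,0,0],[0,0,0]]]}' 10 45
python3 -m crank '{"steps":[[[0,0,0],[0,0,0]],[[0,0,0.2],[0,0,0]],[[0,0,0.4],[0,0,0]],[[0,0,0.9],[0,0,0]],[[0,0,0.9],[0,0,0]],[[0,0,0.6],[0,0,0]],[[0,0,0],[0,0,0]],[[0,0,0],[0,0,0]]]}'
```

```text
time: 3.28
ee_pos: [0.4328, -0.3048, 0.0852]
eef_rot: [0.99, -0.141, 0.0, 0.0]
ft_force: [0.9, 0.5, 0.4]
width: 0.0142
grip_force: 22.2
time: 3.95
ee_pos: [0.4332, -0.3049, 0.161]
eef_rot: [0.99, -0.141, 0.001, 0.0]
ft_force: [0.8, 0.0, -2.4]
width: 0.0138
grip_force: 45.3
```

```bash
python3 -m crank '{"steps":[[[0,0.3,0.3],[0,0,0]],[[0.1,0.6,0.3],[0,0,0]],[[0.2,0.9,0],[0,0,0]],[[0.2,0.9,0],[0,0,0]],[[0.2,0.9,0],[0,0,0]],[[0.2,0.9,0],[0,0,0]],[[0.06,0.8,0],[0,0,0]],[[0,0.5,0],[0,0,0]],[[0,0.28,0],[0,0,0]],[[0,0,0],[0,0,0]]]}'
python3 -m crank '{"steps":[[[0,0,-0.3],[0,0,0]],[[0,0,-0.3],[0,0,0]],[[0,0,0],[0,0,0]],[[0,0,0],[0,0,0]]]}'
python3 - <<'E'
from h import *
w=shot('wrist','w2');s=shot('side','s2'); print(monitor.read_state()['ee_pos'],monitor.read_state()['ft_force'])
f=240/np.tan(np.radians(s['vfov'])/2)
# predicted pixel of hole in side
p=np.linalg.inv(s['T'])@np.array([.457,-.153,.072,1]); u,v=s['cx']+f*p[0]/-p[2], s['cy']-f*p[1]/-p[2]; print(u,v)
u,v=int(u),int(v); a=cv2.resize(s['pixels'][v-50:v+25,u-50:u+50],None,fx=4,fy=4,interpolation=cv2.INTER_CUBIC)
b=cv2.resize(w['pixels'][0:400,100:540],(396,360)); c=np.zeros((360,800,3),np.uint8); c[:300,:400]=a; c[:,402:798]=b; cv2.imwrite('pics/c2.png',c)
E
```

```text
time: 4.78
ee_pos: [0.4567, -0.151, 0.1751]
eef_rot: [0.99, -0.14, -0.0, 0.0]
ft_force: [0.0, -0.5, -1.2]
width: 0.0137
grip_force: 45.3
time: 5.12
ee_pos: [0.4561, -0.1534, 0.1591]
eef_rot: [0.99, -0.142, -0.001, -0.0]
ft_force: [-0.9, -0.3, -2.1]
width: 0.0139
grip_force: 45.3
[ 0.45668727 -0.15319437  0.1599463 ] [ 0.37969378  0.06419437 -1.33921769]
254.56492248887673 254.4935009042701
```

View pics/c2.png

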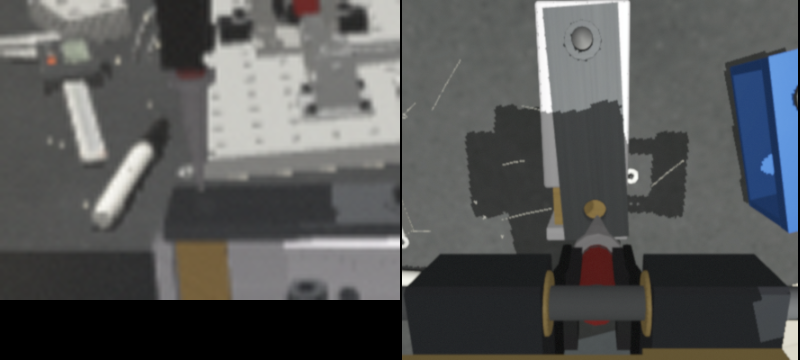

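The left (side) panel shows the drift upright above the plate. The right (wrist) panel shows the hole at about (595,209) with the drift's cone apex just below it at about (599,222), and the pivot at (582,38). Next I'll compare the tip with the hole using the calibration.

```bash
python3 - <<'E'
from h import *
d=load('w2');P=cloud(d);im=d['pixels'];hsv=cv2.cvtColor(im,cv2.COLOR_BGR2HSV);H,S,V=[hsv[...,i].astype(int) for i in range(3)]
f=240/np.tan(np.radians(float(d['vfov']))/2); Ti=np.linalg.inv(d['T'])
def proj(p): q=Ti@np.r_[p,1]; return d['cx']+f*q[0]/-q[2], d['cy']-f*q[1]/-q[2]
e=np.array([.4567,-.1532,.1599]); print('tip pred px',proj(e-[0,0,.0772]),'collar',proj(e-[0,0,.0772-.064]))
br=(abs(H-20)<12)&(S>90); br[:200]=0; br[260:]=0
n,l,s,ce=cv2.connectedComponentsWithStats(br.astype(np.uint8))
for i in range(1,n):
    if s[i,4]>30: print(s[i],ce[i],ray(d,*ce[i],.072)[:2],np.percentile(P[l==i][:,2],[10,50,90]))
print('crop'); c=im[205:300,270:370]; cv2.imwrite('pics/c3.png',cv2.resize(c,None,fx=6,fy=6,interpolation=cv2.INTER_CUBIC))
E
```

```text
tip pred px (np.float64(315.3624189145937), np.float64(238.37548726293588)) collar (np.float64(315.04959971399677), np.float64(279.6365852821244))
[268 209  11  40 332] [272.49096386 229.00903614] [ 0.46695021 -0.1282927 ] [0.05474143 0.05566895 0.05657284]
[302 222  25  21 372] [313.88709677 231.62096774] [ 0.45807044 -0.15261558] [0.03739287 0.05539076 0.05682965]
crop
```

View pics/c3.png

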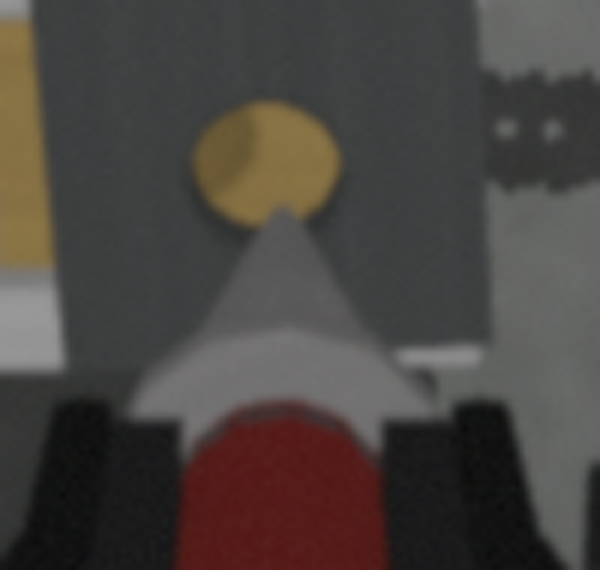

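```bash
python3 - <<'E'
from h import *
d=load('w2'); t=ray(d,317.2,239.5,.0827)[:2]; h=ray(d,314.7,232.7,.072)[:2]; y=np.array([.2725,.962]); x=np.array([.962,-.2725])
print(t,h,(h-t)*1000,'riser xy',(h-t)@x*1000,(h-t)@y*1000)
# nut hole right rim seen at crop (258,140): at z=.055
q=ray(d,270+257/6,205+145/6,.0555)[:2]; print('nut right rim rel tip along riser',(q-t)@x*1000,(q-t)@y*1000)
# riser edges / slot_mid from brass exposed
P=cloud(d); m=(abs(P[...,2]-.0618)<.003); m[:,:]&=np.hypot(P[...,0]-.51,P[...,1]+.16)<.1; print(m.sum(),cv2.minAreaRect((P[m][:,:2]*1000).astype(np.float32)))
E
```

```text
[ 0.45571086 -0.15406236] [ 0.45725361 -0.15290559] [1.54274774 1.1567724 ] riser xy 1.1689028467275326 1.5332138126873638
nut right rim rel tip along riser -1.157888263711845 2.8597447587027514
4695 ((511.06005859375, -161.10406494140625), (60.09733200073242, 159.76876831054688), 74.39840698242188)
```

The mouth of the nut shows at z≈0.055. I'll bias the tip 2 mm past the hole's centre towards riser +y, then lower it into the plate.

```bash
python3 -m crank '{"steps":[[[0.065,0.127,0],[0,0,0]],[[0,0,-0.2],[0,0,0]],[[0,0,-0.2],[0,0,0]],[[0,0,-0.2],[0,0,0]],[[0,0,-0.2],[0,0,0]],[[0,0,0],[0,0,0]]]}'
python3 -m crank '{"steps":[[[0.02,0.07,0],[0,0,0]],[[0.02,0.07,0],[0,0,0]],[[0,0,-0.1],[0,0,0]],[[0,0,-0.1],[0,0,0]],[[0,0,0],[0,0,0]],[[0,0,0],[0,0,0]]]}'
```

```text
time: 5.72
ee_pos: [0.4576, -0.1494, 0.1387]
eef_rot: [0.99, -0.141, -0.001, -0.0]
ft_force: [0.2, -0.6, -2.2]
width: 0.0138
grip_force: 45.3
time: 6.22
ee_pos: [0.4593, -0.1463, 0.135]
eef_rot: [0.99, -0.141, -0.0, 0.0]
ft_force: [0.2, -1.9, -0.6]
width: 0.0136
grip_force: 45.3
```

```bash
for i in 1 2; do python3 -m crank '{"steps":[[[0,0.02,-0.12],[0,0,0]],[[0,0.02,-0.12],[0,0,0]],[[0,0,0],[0,0,0]]]}' | grep -E 'ee_pos|ft_f'; done
```

```text
ee_pos: [0.4592, -0.1449, 0.1285]
ft_force: [-1.0, -1.4, -2.2]
ee_pos: [0.4591, -0.1439, 0.1224]
ft_force: [-0.1, -2.2, -1.6]
```

```bash
for i in 1 2 3; do python3 -m crank '{"steps":[[[0,0,-0.12],[0,0,0]],[[0,0,-0.12],[0,0,0]],[[0,0,0],[0,0,0]]]}' | grep -E 'ee_pos|ft_f'; done
```

```text
ee_pos: [0.4592, -0.144, 0.1164]
ft_force: [-0.1, -2.1, -2.0]
ee_pos: [0.4591, -0.144, 0.1104]
ft_force: [0.7, -2.8, -3.4]
ee_pos: [0.4592, -0.144, 0.1045]
ft_force: [0.7, -2.6, -2.5]
```

```bash
for i in 1 2 3; do python3 -m crank '{"steps":[[[0,0,-0.05],[0,0,0]],[[0,0,-0.05],[0,0,0]],[[0,0,0],[0,0,0]]]}' | grep -E 'time|ee_pos|ft_f'; done
```

```text
time: 7.72
ee_pos: [0.4593, -0.144, 0.1023]
ft_force: [0.6, -2.0, -2.5]
time: 7.97
ee_pos: [0.4593, -0.144, 0.0998]
ft_force: [0.3, -1.8, -2.3]
time: 8.22
ee_pos: [0.4593, -0.144, 0.0973]
ft_force: [0.5, -1.3, -3.1]
```

```bash
for i in 1 2 3; do python3 -m crank '{"steps":[[[0,0,-0.03],[0,0,0]],[[0,0,-0.02],[0,0,0]],[[0,0,0],[0,0,0]]]}' | grep -E 'ee_pos|ft_f'; done
```

```text
ee_pos: [0.4594, -0.144, 0.0962]
ft_force: [-0.2, -2.3, -0.9]
ee_pos: [0.4594, -0.144, 0.095]
ft_force: [0.5, -1.6, -1.4]
ee_pos: [0.4595, -0.144, 0.0939]
ft_force: [-0.4, -1.7, 0.2]
```

```bash
for i in 1 2 3 4; do python3 -m crank '{"steps":[[[0,0,-0.01],[0,0,0]],[[0,0,-0.01],[0,0,0]],[[0,0,0],[0,0,0]]]}' | grep -E 'ee_pos|ft_f'; done
```

```text
ee_pos: [0.4595, -0.1439, 0.0934]
ft_force: [-0.0, -0.9, 1.2]
ee_pos: [0.4596, -0.144, 0.093]
ft_force: [0.8, -0.8, 2.6]
ee_pos: [0.4596, -0.144, 0.0925]
ft_force: [0.8, 0.7, 3.5]
ee_pos: [0.4596, -0.144, 0.092]
ft_force: [0.5, -0.3, 6.6]
```

```bash
for i in 1 2 3 4; do python3 -m crank '{"steps":[[[0,0,-0.01],[0,0,0]],[[0,0,-0.01],[0,0,0]],[[0,0,0],[0,0,0]]]}' | grep -E 'ee_pos|ft_f'; done; python3 - <<'E'
from h import *
s=monitor.read_state(); print(s['torque'],s['ft_force'])
d=shot('wrist','w4');P=cloud(d)
E
```

```text
ee_pos: [0.4597, -0.144, 0.0917]
ft_force: [0.2, -0.3, 6.0]
ee_pos: [0.4597, -0.144, 0.0913]
ft_force: [0.2, -1.1, 8.4]
ee_pos: [0.4598, -0.1441, 0.091]
ft_force: [-1.0, -0.1, 10.5]
ee_pos: [0.4599, -0.1441, 0.0908]
ft_force: [-2.0, 0.3, 13.6]
[0.19210167 0.62769504 0.04928333] [-1.98382525  0.2505073  13.60943608]
```

```bash
python3 -m crank '{"steps":[[[-0.02,0,0],[0,0,0]],[[0,0,0],[0,0,0]],[[0,0,0],[0,0,0]]]}' | grep -E 'ee_pos|ft_f';python3 - <<'E'
from h import *
a=load('w2');b=load('w4');c=shot('wrist','w5');Z=[cloud(q)[...,2] for q in(a,b)]
# collar-top pixels just above handle in w2: crop(285,370)->(317,267)
for v in range(258,275,2): print(v,Z[0][v,317].round(4),Z[1][v,317].round(4),b['pixels'][v,317])
s=monitor.read_state();print(s['ft_force'],s['torque'])
cv2.imwrite('pics/c5.png',cv2.resize(c['pixels'][190:300,250:390],None,fx=5,fy=5,interpolation=cv2.INTER_CUBIC))
E
```

```text
ee_pos: [0.4597, -0.1441, 0.0908]
ft_force: [-0.5, 1.3, 11.9]
258 0.1506 0.0805 [90 91 91]
260 0.1491 0.0818 [112 112 114]
262 0.1507 0.0823 [117 117 118]
264 0.1513 0.0817 [114 114 116]
266 0.1504 0.0825 [115 114 117]
268 0.1501 0.081 [115 115 117]
270 0.1506 0.0817 [110 109 113]
272 0.1547 0.085 [58 60 87]
274 0.1556 0.087 [40 40 74]
[-0.57948511  0.42385872 11.4276474 ] [0.1179905  0.3126165  0.02444045]
```

View pics/c5.png

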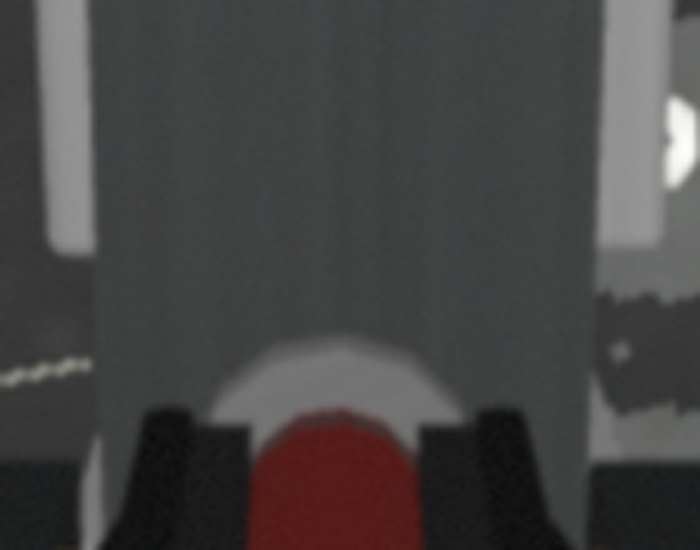

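```bash
for i in 1 2; do python3 -m crank '{"steps":[[[-0.02,0,0],[0,0,0]],[[0,0,0],[0,0,0]],[[0,0,0],[0,0,0]]]}' | grep -E 'ee_pos|ft_f';python3 -c "
from h import *
s=monitor.read_state();print(s['ft_force'],s['torque'],s['ee_pos'],s['time'])
if $i==2:
  P=cloud(load('w4')); print(np.median(P[150:220,300:335,2]), np.median(P[60:140,300:335,2]))"; done
```

```text
ee_pos: [0.4595, -0.144, 0.0908]
ft_force: [-0.0, -0.1, 10.8]
[-5.55360016e-03 -1.38209516e-01  1.08456106e+01] [ 0.09552706 -0.09057018  0.01685244] [ 0.45948886 -0.14400018  0.09078777] 11.5667
ee_pos: [0.4593, -0.144, 0.0908]
ft_force: [2.5, 0.1, 9.4]
[2.49204157 0.08689042 9.35716152] [ 0.07914527 -0.44884027  0.02547668] [ 0.45928074 -0.14398277  0.09081802] 11.8167
0.07172041315633548 0.07162635770388424
```

```bash
python3 -m crank '{"steps":[[[0.02,0,0],[0,0,0]],[[0,0,-0.02],[0,0,0]],[[0,0,0],[0,0,0]],[[0,0,0],[0,0,0]]]}' | grep -E 'ee_pos|ft_f'; python3 -m crank '{"steps":[[[0,0,-0.02],[0,0,0]],[[0,0,0],[0,0,0]],[[0,0,0],[0,0,0]]]}' | grep -E 'ee_pos|ft_f';python3 -c "
from h import *
s=monitor.read_state();print(s['ft_force'],s['torque'],s['ee_pos'],s['time'])"
```

```text
ee_pos: [0.4597, -0.1441, 0.0906]
ft_force: [-0.4, 0.6, 13.3]
ee_pos: [0.4598, -0.1441, 0.0904]
ft_force: [-1.4, 0.6, 17.3]
[-1.37084253  0.60508004 17.31072294] [0.22230969 0.37752282 0.03063371] [ 0.45977793 -0.14409843  0.09037136] 12.4
```

```bash
cat > st.py <<'E'
from h import *
s=monitor.read_state();print(s['ft_force'].round(1),s['torque'].round(2),(s['ee_pos']*1000).round(2),round(s['time'],2))
E
for i in 1 2 3 4 5; do python3 -m crank '{"steps":[[[0,0,0.02],[0,0,0]],[[0,0,0.02],[0,0,0]],[[0,0,0],[0,0,0]]]}' >/dev/null; python3 st.py; done
python3 -c "
from h import *
d=shot('wrist','w6');P=cloud(d);b=load('w4');Q=cloud(b)
for v in (258,260,262,264,266,268): print(P[v,312:322,2].mean().round(4),Q[v,312:322,2].mean().round(4))"
```

```text
[0.8 0.1 6.6] [ 0.03 -0.31 -0.02] [ 459.34 -144.02   90.51] 12.65
[ 4.4 -1.3 -1.3] [-0.11 -1.28 -0.03] [ 458.95 -143.92   90.69] 12.9
[ 6.5 -1.4 -9.7] [-0.24 -1.66  0.03] [ 458.5  -143.88   90.96] 13.15
[  6.3  -1.  -10.9] [-0.26 -1.82  0.02] [ 458.25 -143.79   91.65] 13.4
[ 5.4 -0.2 -6.5] [-0.22 -1.46 -0.01] [ 458.37 -143.81   92.99] 13.65
0.0839 0.0803
0.0846 0.082
0.0845 0.0824
0.0846 0.0826
0.0846 0.0823
0.0848 0.0822
```

```bash
for i in 1 2; do python3 -m crank '{"steps":[[[0.02,0,0],[0,0,0]],[[0,0,0],[0,0,0]],[[0,0,0],[0,0,0]]]}' >/dev/null; python3 st.py; done
```

```text
[ 3.2 -1.1 -5.7] [-0.05 -1.01  0.  ] [ 458.6  -143.83   93.29] 13.95
[ 1.6 -0.2 -3.7] [ 0.11 -0.36 -0.  ] [ 459.04 -143.88   93.68] 14.2
```

```bash
python3 -m crank '{"steps":[[[0.02,0,0],[0,0,0]],[[0,0,0],[0,0,0]],[[0,0,0],[0,0,0]]]}' >/dev/null; python3 st.py; for i in 1 2 3 4; do python3 -m crank '{"steps":[[[0,0,-0.015],[0,0,0]],[[0,0,-0.015],[0,0,0]],[[0,0,0],[0,0,0]]]}' >/dev/null; python3 st.py; done
```

```text
[-0.8  0.8 -3.4] [0.16 0.21 0.01] [ 459.46 -143.98   93.7 ] 14.45
[-2.6  1.1  1.9] [0.25 0.57 0.04] [ 459.73 -144.08   93.17] 14.7
[-2.2  0.5  4.2] [0.28 0.73 0.03] [ 459.91 -144.07   92.47] 14.95
[-2.8  0.9  4.7] [ 0.28  0.84 -0.05] [ 460.   -144.13   91.79] 15.2
[-2.9  1.6  7.5] [ 0.34  0.96 -0.  ] [ 460.09 -144.14   91.22] 15.45
```

```bash
python3 -m crank '{"steps":[[[-0.03,0.02,0],[0,0,0]],[[0,0,0],[0,0,0]],[[0,0,0],[0,0,0]]]}' >/dev/null; python3 st.py; for i in 1 2 3; do python3 -m crank '{"steps":[[[-0.005,0,-0.015],[0,0,0]],[[0,0,-0.015],[0,0,0]],[[0,0,0],[0,0,0]]]}' >/dev/null; python3 st.py; done
```

```text
[-0.7 -0.1  5.6] [-0.09  0.33  0.  ] [ 459.69 -143.9    91.23] 15.7
[-2.3  0.4  9.7] [-0.04  0.63  0.02] [ 459.86 -143.95   90.92] 15.95
[-3.3  0.2 13.8] [0.11 0.9  0.01] [ 460.   -144.     90.62] 16.2
[-4.4  1.3 18.8] [ 0.13  1.21 -0.04] [ 460.16 -144.07   90.35] 16.45
```

```bash
python3 -m crank '{"steps":[[[-0.03,0.01,0],[0,0,0]],[[0,0,0],[0,0,0]],[[0,0,0],[0,0,0]]]}' >/dev/null; python3 st.py; for i in 1 2; do python3 -m crank '{"steps":[[[-0.01,0,0],[0,0,0]],[[0,0,0],[0,0,0]],[[0,0,0],[0,0,0]]]}' >/dev/null; python3 st.py; done
```

```text
[-2.7 -0.5 16.1] [0.08 0.66 0.1 ] [ 459.77 -143.98   90.37] 16.7
[-1.8 -0.1 15.4] [-0.03  0.52  0.04] [ 459.67 -143.91   90.36] 16.95
[-1.6 -0.6 15.9] [-0.05  0.27  0.03] [ 459.57 -143.89   90.37] 17.2
```

```bash
python3 -m crank '{"steps":[[[0,0.03,0],[0,0,0]],[[0,0,0],[0,0,0]],[[0,-0.03,0],[0,0,0]],[[0,-0.03,0],[0,0,0]],[[0,0,0],[0,0,0]],[[0,0.03,0],[0,0,0]],[[0,0,0],[0,0,0]]]}' >/dev/null; python3 st.py; python3 -m crank '{"steps":[[[0,0,0],[0,0,0]],[[0,0,0],[0,0,0]],[[0,0,0],[0,0,0]],[[0,0,0],[0,0,0]],[[0,0,0],[0,0,0]],[[0,0,0],[0,0,0]],[[0,0,0],[0,0,0]],[[0,0,0],[0,0,0]],[[0,0,0],[0,0,0]],[[0,0,0],[0,0,0]]]}' >/dev/null; python3 st.py
python3 -c "
from h import *
d=shot('wrist','w7');P=cloud(d)
print([P[v,312:322,2].mean().round(4) for v in (260,262,264,266,268)],np.median(P[150:220,300:335,2]))
s=shot('side','s7');cv2.imwrite('pics/c7.png',cv2.resize(s['pixels'][195:295,220:340],None,fx=6,fy=6,interpolation=cv2.INTER_CUBIC))"
```

```text
[-1.2 -0.7 15.3] [-0.06  0.29 -0.03] [ 459.58 -143.87   90.4 ] 17.78
[-0.5  0.5 14.8] [ 0.    0.29 -0.  ] [ 459.57 -143.87   90.37] 18.62
[np.float64(0.0822), np.float64(0.0817), np.float64(0.0822), np.float64(0.0821), np.float64(0.082)] 0.07170578258874326
```

View pics/c7.png

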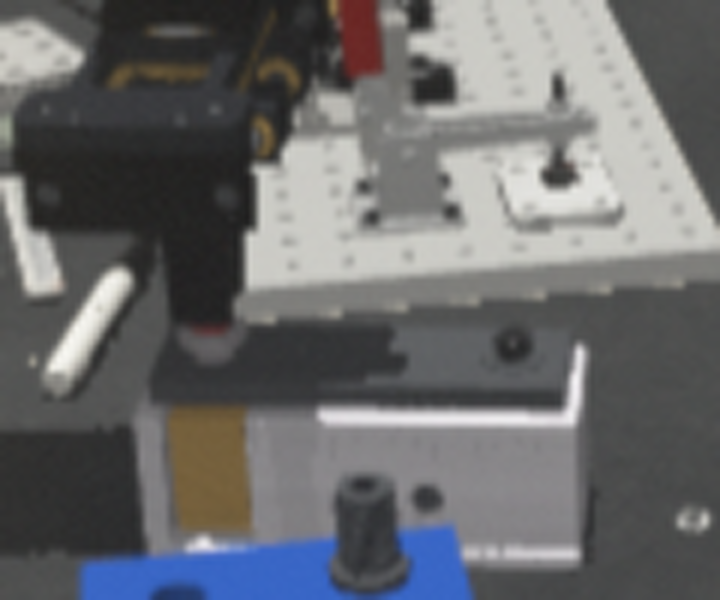

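The drift is seated: z held steady under about 15 N for more than a second, and the collar is about 5 mm above the plate. In the side crop the collar at (212,345) stands just above the plate. Now I'll lift it out and carry it back to its rack hole.

```bash
python3 -m crank '{"steps":[[[0.02,0,0.08],[0,0,0]],[[0.01,0,0.1],[0,0,0]],[[0,0,0.1],[0,0,0]],[[0,0,0.1],[0,0,0]],[[0,0,0.2],[0,0,0]],[[0,0,0],[0,0,0]]]}' >/dev/null; python3 st.py
python3 -m crank '{"steps":[[[0,0,0.4],[0,0,0]],[[0,0,0.6],[0,0,0]],[[0,0,0.8],[0,0,0]],[[0,0,0.8],[0,0,0]],[[0,0,0.3],[0,0,0]],[[0,0,0],[0,0,0]]]}' >/dev/null; python3 st.py
```

```text
[ 0.7 -1.4  0.9] [-0.38 -0.26  0.02] [ 458.61 -143.5   103.96] 19.22
[ 0.4  0.8 -2.2] [0.05 0.02 0.01] [ 459.06 -143.19  177.51] 19.72
```

```bash
python3 -m crank '{"steps":[[[-0.1,-0.4,0],[0,0,0]],[[-0.2,-0.9,0],[0,0,0]],[[-0.2,-0.95,0],[0,0,0]],[[-0.2,-0.95,0],[0,0,0]],[[-0.2,-0.95,0],[0,0,0]],[[-0.15,-0.95,0],[0,0,0]],[[0,-0.8,0],[0,0,0]],[[0,-0.57,0],[0,0,0]],[[0,0,0],[0,0,0]],[[0,0,0],[0,0,0]]]}' >/dev/null; python3 st.py
python3 -m crank '{"steps":[[[0,0,0],[0,0,0]],[[0,0,-0.2],[0,0,0]],[[0,0,-0.4],[0,0,0]],[[0,0,-0.4],[0,0,0]],[[0,0,0],[0,0,0]]]}' >/dev/null; python3 st.py
```

```text
[-0.4  0.4 -0.7] [ 0.05  0.01 -0.03] [ 431.35 -305.16  174.36] 20.55
[-0.4 -0.9 -2.2] [ 0.05  0.06 -0.01] [ 430.88 -303.89  147.77] 20.97
```

```bash
python3 -m crank '{"steps":[[[0.08,-0.04,0],[0,0,0]],[[0,0,0],[0,0,0]],[[0,0,-0.2],[0,0,0]],[[0,0,-0.3],[0,0,0]],[[0,0,-0.3],[0,0,0]],[[0,0,0],[0,0,0]],[[0,0,0],[0,0,0]]]}' >/dev/null; python3 st.py
python3 -m crank '{"steps":[[[0,0,-0.2],[0,0,0]],[[0,0,-0.2],[0,0,0]],[[0,0,-0.2],[0,0,0]],[[0,0,0],[0,0,0]],[[0,0,0],[0,0,0]]]}' >/dev/null; python3 st.py
```

```text
[-0.5  0.6 -1.2] [ 0.03 -0.02 -0.02] [ 433.58 -305.82  129.85] 21.55
[ 0.5 -0.3 -1.8] [0.02 0.04 0.05] [ 433.79 -305.89  115.15] 21.97
```

```bash
python3 -m crank '{"steps":[[[-0.03,0.035,0],[0,0,0]],[[0,0,0],[0,0,0]],[[0,0,-0.2],[0,0,0]],[[0,0,-0.2],[0,0,0]],[[0,0,-0.2],[0,0,0]],[[0,0,0],[0,0,0]]]}' >/dev/null; python3 st.py
python3 -m crank '{"steps":[[[0,0,-0.2],[0,0,0]],[[0,0,-0.2],[0,0,0]],[[0,0,0],[0,0,0]],[[0,0,0],[0,0,0]]]}' >/dev/null; python3 st.py
```

```text
[ 0.1  0.5 -1.6] [ 0.05  0.07 -0.03] [ 432.59 -304.77   99.16] 22.47
[ 0.2  0.2 -1.1] [0.04 0.03 0.02] [ 433.08 -305.03   90.18] 22.8
```

```bash
python3 -m crank '{"steps":[[[0,0,-0.08],[0,0,0]],[[0,0,-0.08],[0,0,0]],[[0,0,0],[0,0,0]],[[0,0,0],[0,0,0]]]}' >/dev/null; python3 st.py
python3 -m crank '{"steps":[[[0,0,-0.04],[0,0,0]],[[0,0,0],[0,0,0]],[[0,0,0],[0,0,0]]]}' >/dev/null; python3 st.py
```

```text
[ 0.2 -0.4 -0.7] [0.07 0.07 0.01] [ 433.23 -305.15   86.52] 23.13
[-0.3 -0.7 -1. ] [-0.01  0.04 -0.04] [ 433.24 -305.21   85.58] 23.38
```

```bash
for i in 1 2 3; do python3 -m crank '{"steps":[[[0,0,-0.025],[0,0,0]],[[0,0,0],[0,0,0]],[[0,0,0],[0,0,0]]]}' >/dev/null; python3 st.py; done
```

```text
[-0.3  1.5  1.5] [ 0.2   0.27 -0.  ] [ 433.43 -305.23   85.23] 23.63
[-3.   2.8  8.4] [ 0.53  0.77 -0.01] [ 433.53 -305.3    85.17] 23.88
[-5.1  2.8 14.4] [ 0.86  1.29 -0.04] [ 433.58 -305.33   85.12] 24.13
```

```bash
python3 - <<'E'
from h import *
d=load('w2');P=cloud(d)
for v in (223,225,227,229,231,233): print(v,(P[v,301:329,2]*1000).round(0).astype(int).tolist())
print([ (P[v,268:278,2]*1000).round(1).tolist() for v in (215,230,240)])
E
```

```text
223 [72, 72, 72, 71, 72, 71, 71, 20, 22, 28, 55, 55, 55, 55, 57, 56, 56, 56, 56, 55, 71, 71, 72, 72, 73, 71, 71, 72]
225 [72, 72, 72, 71, 24, 25, 25, 27, 30, 33, 36, 55, 56, 56, 56, 55, 56, 56, 56, 55, 56, 55, 71, 70, 72, 72, 71, 71]
227 [71, 72, 71, 28, 30, 30, 32, 33, 36, 39, 43, 54, 56, 55, 56, 56, 55, 57, 55, 56, 55, 55, 57, 55, 71, 72, 72, 71]
229 [71, 71, 34, 35, 35, 36, 37, 39, 40, 43, 48, 55, 55, 55, 56, 56, 57, 54, 55, 57, 55, 56, 55, 56, 56, 71, 71, 72]
231 [72, 39, 39, 40, 40, 41, 43, 44, 46, 49, 53, 55, 55, 55, 55, 56, 55, 56, 56, 55, 55, 55, 56, 56, 56, 56, 71, 72]
233 [71, 63, 45, 46, 46, 46, 48, 49, 51, 55, 56, 56, 57, 55, 56, 55, 55, 55, 56, 56, 56, 56, 57, 56, 56, 64, 71, 71]
[[56.0, 56.6, 56.1, 56.2, 56.6, 57.1, 55.5, 56.2, 71.8, 71.8], [0.6, 56.4, 56.4, 55.1, 55.4, 55.6, 55.7, 56.1, 55.0, 72.7], [34.4, 55.5, 56.2, 56.1, 56.6, 55.3, 56.0, 55.2, 56.0, 55.6]]
```

The depth profile puts the nut's mouth at 0.0557, and the drift went at least that deep under 15 N, so it seated. Next I'll relax the press, release the drift in the rack and go up.

```bash
python3 -m crank '{"steps":[[[0,0,0.04],[0,0,0]],[[0,0,0.01],[0,0,0]],[[0,0,0],[0,0,0]]]}' >/dev/null; python3 st.py
python3 -m crank '{"steps":[[[0,0,0],[0,0,0]],[[0,0,0],[0,0,0]],[[0,0,0],[0,0,0]],[[0,0,0],[0,0,0]],[[0,0,0],[0,0,0]]]}' 40; 
python3 -m crank '{"steps":[[[0,0,0.3],[0,0,0]],[[0,0,0.7],[0,0,0]],[[0,0,0.8],[0,0,0]],[[0,0,0.8],[0,0,0]],[[0,0,0],[0,0,0]],[[0,0,0],[0,0,0]]]}' >/dev/null; python3 st.py
```

```text
[-1.   0.2  4.7] [0.22 0.25 0.08] [ 433.52 -305.32   85.21] 24.38
time: 24.8
ee_pos: [0.4332, -0.3051, 0.0848]
eef_rot: [0.99, -0.141, -0.0, -0.0]
ft_force: [0.8, -0.2, -0.5]
width: 0.037
grip_force: 0.0
[ 0.9  0.1 -0.4] [0.1  0.05 0.02] [ 433.95 -305.62  151.41] 25.3
```

```bash
python3 -m crank '{"steps":[[[0.5,-0.05,0],[0,0,0]],[[0.8,-0.05,0],[0,0,0]],[[0.7,0,0],[0,0,0]],[[0.34,0,0],[0,0,0]],[[0,0,-0.5],[0,0,0]],[[0,0,-0.7],[0,0,0]],[[0,0,-0.6],[0,0,0]],[[0,0,-0.4],[0,0,0]],[[0,0,0],[0,0,0]],[[0,0,0],[0,0,0]]]}' >/dev/null; python3 st.py
python3 -c "
from h import *
d=shot('wrist','w8'); cv2.imwrite('pics/c8.png',cv2.resize(d['pixels'][180:340,220:420],None,fx=3.5,fy=3.5))"
```

```text
[0.1 0.2 1.1] [0.07 0.01 0.03] [ 490.87 -307.6    94.31] 26.13
```

View pics/c8.png

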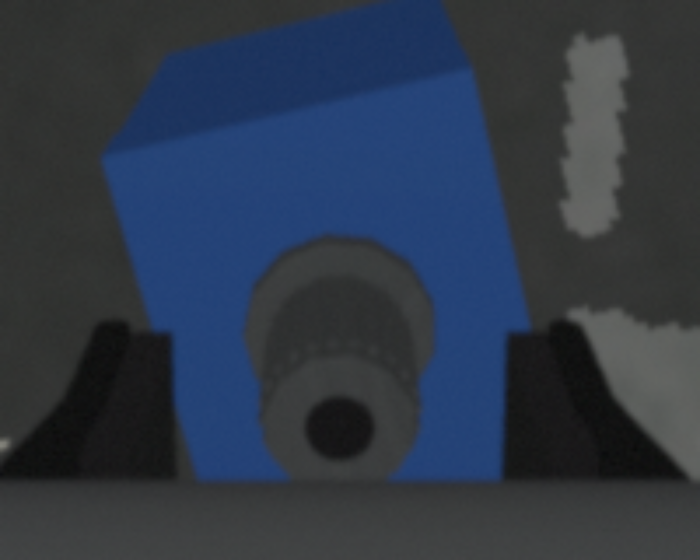

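The crop shows the bolt's head at (340,420), centred between the fingers. I'll go down and grip it.

```bash
python3 -m crank '{"steps":[[[0,0,-0.25],[0,0,0]],[[0,0,-0.2],[0,0,0]],[[0,0,-0.1],[0,0,0]],[[0,0,0],[0,0,0]],[[0,0,0],[0,0,0]]]}' >/dev/null; python3 st.py
```

```text
[-0.1 -0.6  1.1] [ 0.03  0.01 -0.02] [ 491.72 -307.59   81.1 ] 26.6
```

```bash
python3 -m crank '{"steps":[[[0,0,-0.04],[0,0,0]],[[0,0,0],[0,0,0]],[[0,0,0],[0,0,0]],[[0,0,0],[0,0,0]],[[0,0,0],[0,0,0]],[[0,0,0],[0,0,0]],[[0,0,0],[0,0,0]]]}' 10 40
python3 st.py
python3 -m crank '{"steps":[[[0,0,0.2],[0,0,0]],[[0,0,0.4],[0,0,0]],[[0,0,0.9],[0,0,0]],[[0,0,0.9],[0,0,0]],[[0,0,0.6],[0,0,0]],[[0,0,0],[0,0,0]],[[0,0,0],[0,0,0]]]}'; python3 st.py
```

```text
time: 27.18
ee_pos: [0.4918, -0.3077, 0.0803]
eef_rot: [0.99, -0.141, 0.0, 0.0]
ft_force: [0.7, -0.8, -0.0]
width: 0.0161
grip_force: 40.0
[ 0.7 -0.8 -0. ] [0.08 0.05 0.03] [ 491.83 -307.73   80.32] 27.18
time: 27.77
ee_pos: [0.4922, -0.3079, 0.1563]
eef_rot: [0.99, -0.141, 0.001, 0.0]
ft_force: [0.1, 0.0, -1.4]
width: 0.0156
grip_force: 40.0
[ 0.1  0.  -1.4] [0.06 0.06 0.06] [ 492.22 -307.9   156.35] 27.77
```

```bash
python3 -m crank '{"steps":[[[-0.1,0.4,0],[0,0,0]],[[-0.2,0.9,0],[0,0,0]],[[-0.2,0.95,0],[0,0,0]],[[-0.2,0.95,0],[0,0,0]],[[-0.2,0.95,0],[0,0,0]],[[-0.2,0.95,0],[0,0,0]],[[-0.15,0.9,0],[0,0,0]],[[-0.06,0.56,0],[0,0,0]],[[0,0,0],[0,0,0]],[[0,0,0],[0,0,0]]]}' >/dev/null; python3 st.py
python3 -m crank '{"steps":[[[0,0,-0.3],[0,0,0]],[[0,0,-0.4],[0,0,0]],[[0,0,-0.2],[0,0,0]],[[0,0,0],[0,0,0]],[[0,0,0],[0,0,0]],[[0,0,0],[0,0,0]]]}' >/dev/null; python3 st.py
python3 -c "
from h import *
d=shot('wrist','w9'); cv2.imwrite('pics/c9.png',cv2.resize(d['pixels'][180:340,220:420],None,fx=3.5,fy=3.5))"
```

```text
[ 1.  -0.8 -1.7] [-0.02  0.02  0.  ] [ 458.66 -143.15  154.72] 28.6
[ 0.2 -0.2 -1.6] [0.01 0.   0.  ] [ 459.11 -143.84  132.67] 29.1
```

```bash
python3 -m crank '{"steps":[[[0.01,0,-0.2],[0,0,0]],[[0,0,-0.2],[0,0,0]],[[0,0,-0.1],[0,0,0]],[[0,0,0],[0,0,0]],[[0,0,0],[0,0,0]]]}' >/dev/null; python3 st.py
for i in 1 2 3 4; do python3 -m crank '{"steps":[[[0,0,-0.06],[0,0,0]],[[0,0,-0.06],[0,0,0]],[[0,0,0],[0,0,0]]]}' >/dev/null; python3 st.py; done
```

```text
[-0.7  0.  -1.6] [0.07 0.   0.02] [ 459.13 -143.59  119.97] 29.57
[ 0.1  0.6 -2.3] [0.03 0.05 0.07] [ 459.18 -143.65  116.98] 29.82
[ 0.5 -0.3 -0.8] [ 0.03  0.02 -0.03] [ 459.11 -143.62  113.88] 30.07
[-0.8 -0.1 -1.2] [0.06 0.03 0.01] [ 459.1  -143.65  110.87] 30.32
[-0.7 -0.6 -0.8] [ 0.03  0.04 -0.03] [ 459.12 -143.62  107.88] 30.57
```

```bash
python3 -m crank '{"steps":[[[0.01,-0.01,0],[0,0,0]],[[0,0,0],[0,0,0]]]}' >/dev/null; for i in 1 2 3 4; do python3 -m crank '{"steps":[[[0,0,-0.04],[0,0,0]],[[0,0,-0.04],[0,0,0]],[[0,0,0],[0,0,0]]]}' >/dev/null; python3 st.py; done
```

```text
[ 0.8 -0.  -1. ] [ 0.03 -0.01 -0.01] [ 459.42 -143.91  106.  ] 30.98
[ 0.8  0.2 -0.3] [ 0.07  0.01 -0.  ] [ 459.41 -143.91  103.97] 31.23
[-0.7  0.1 -1.6] [0.05 0.01 0.04] [ 459.43 -143.9   101.98] 31.48
[-0.3 -0.3 -1.1] [0.04 0.01 0.  ] [ 459.41 -143.93   99.97] 31.73
```

```bash
for i in 1 2 3; do python3 -m crank '{"steps":[[[0,0,-0.06],[0,0,0]],[[0,0,-0.06],[0,0,0]],[[0,0,-0.06],[0,0,0]],[[0,0,0],[0,0,0]]]}' >/dev/null; python3 st.py; done
```

```text
[ 0.  -0.1 -1.4] [ 0.03  0.07 -0.01] [ 459.36 -143.89   95.34] 32.07
[ 0.1  0.3 -2.3] [ 0.02  0.06 -0.02] [ 459.36 -143.85   90.85] 32.4
[-0.   0.3 -1.6] [ 0.08  0.08 -0.04] [ 459.39 -143.86   86.37] 32.73
```

```bash
for i in 1 2 3; do python3 -m crank '{"steps":[[[0,0,-0.03],[0,0,0]],[[0,0,-0.03],[0,0,0]],[[0,0,0],[0,0,0]]]}' >/dev/null; python3 st.py; done
```

```text
[-0.3 -0.1 -1.4] [ 0.04  0.09 -0.02] [ 459.44 -143.91   85.05] 32.98
[-0.6  0.7 -1.8] [0.04 0.1  0.01] [ 459.48 -143.93   83.57] 33.23
[-0.8  0.5 -0.7] [ 0.04  0.14 -0.03] [ 459.47 -143.93   82.05] 33.48
```

```bash
for i in 1 2 3 4; do python3 -m crank '{"steps":[[[0,0,-0.025],[0,0,0]],[[0,0,0],[0,0,0]],[[0,0,0],[0,0,0]]]}' >/dev/null; python3 st.py; done
```

```text
[-0.9  0.4 -1.6] [ 0.04  0.13 -0.04] [ 459.5  -143.92   81.53] 33.73
[-1.4 -0.5 -1.1] [0.03 0.11 0.05] [ 459.52 -143.92   80.92] 33.98
[-0.7 -0.9 -0.9] [-0.01  0.17  0.02] [ 459.52 -143.93   80.29] 34.23
[-3.1  0.4  5.7] [0.22 0.8  0.02] [ 459.58 -143.95   80.17] 34.48
```

The flange met the plate at TCP z = 80.2 mm, against 80.3 predicted. I'll release the bolt and retreat.

```bash
python3 -m crank '{"steps":[[[0,0,0],[0,0,0]],[[0,0,0.01],[0,0,0]],[[0,0,0],[0,0,0]],[[0,0,0],[0,0,0]],[[0,0,0],[0,0,0]],[[0,0,0],[0,0,0]],[[0,0,0],[0,0,0]]]}' 40; 
python3 -m crank '{"steps":[[[0,0,0.3],[0,0,0]],[[0,0,0.7],[0,0,0]],[[0,0,0.8],[0,0,0]],[[0,0,0.8],[0,0,0]],[[0,0,0.8],[0,0,0]],[[0,0,0.5],[0,0,0]],[[0,0,0],[0,0,0]],[[0,0,0],[0,0,0]]]}' >/dev/null; python3 st.py
python3 - <<'E'
from h import *
d=shot('wrist','w10');P=cloud(d)
m=np.hypot(P[...,0]-.459,P[...,1]+.1445)<.02
for lo,hi in((.09,.115),(.074,.082),(.068,.0735)): q=P[m&(P[...,2]>lo)&(P[...,2]<hi)]; print(len(q),np.median(q,0) if len(q) else'', np.percentile(q[:,2],90) if len(q) else'')
t=shot('top','t10');P=cloud(t)
for c in((.4595,-.144),(.4325,-.3055),(.492,-.308)):
    m=np.hypot(P[...,0]-c[0],P[...,1]-c[1])<.012; z=P[m][:,2]; print(c,np.sort(z)[-30:].round(3)[::4])
E
```

```text
time: 35.07
ee_pos: [0.4595, -0.144, 0.0799]
eef_rot: [0.99, -0.141, 0.0, 0.0]
ft_force: [-0.3, 0.4, 0.1]
width: 0.0395
grip_force: 0.0
[ 0.2  0.1 -0.6] [ 0.07 -0.01 -0.02] [ 459.84 -144.01  178.05] 35.73
861 [ 0.46125108 -0.14464624  0.10447656] 0.10554294314077578
411 [ 0.46654139 -0.14684464  0.0766714 ] 0.07803540158856453
1309 [ 0.46443961 -0.14897326  0.07176737] 0.0726704833585361
(0.4595, -0.144) [0.576 0.576 0.576 0.576 0.576 0.577 0.577 0.577]
(0.4325, -0.3055) [0.123 0.123 0.123 0.124 0.125 0.125 0.126 0.126]
(0.492, -0.308) [0.072 0.072 0.072 0.072 0.073 0.074 0.075 0.076]
```

```bash
python3 -c "
from bench import ticket; print(ticket.close_job())"
```

```text
the job is handed in; nothing more can be done
None
```

The job is handed in at about 36 s: the drift was pressed into the nut and held at about 15 N, then hung back in its rack hole, and the bolt is in with its flange down on the plate. One doubt is the seat: it felt softer than the rack, and the drift read about 2.5 mm deeper than the camera's height for the nut predicts.

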